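# Tip a glass blank out of its polishing nest and set it on the inspection easel

### The arm

A 6-joint arm with a two-finger parallel gripper is mounted at the origin on the work surface. World frame = base frame: x ahead of the robot, y to its left, z up, the work surface at z = 0. Lengths are in m, angles in degrees, forces in N, time in s.
With the tool pointing down it reaches from about 0.4 to 0.825 m from the base axis. Payload 7 kg.
Tool frame: the origin (TCP) lies midway between the tips of the shut fingers; the grasp point (between the pads) lies 19 mm behind it; z points along the fingers, y is the line along which they close (so a half turn about z gives the same grasp; the last joint's range is limited). The gripper opens to 88 mm and grips with 3 to 60 N. Pads are 19 mm wide; open, the fingers measure 130 mm over their backs; the gripper's body (78 mm by 193 mm) begins 47 mm behind the grasp point.
Start: joints at [-50.071, 20.546, 0.682, 0, -70.136, -16.507], TCP at [0.268, -0.619, 0.227] pointing down, gripper open.
Joint ranges: [-176.03, 176.03], [-82.01, 121.73], [-58.28, 71.71], [-173.87, 95.51], [-174.79, -0.11], [-173.66, 173.66]. Speed limits (degrees/s): [136.94, 136.94, 172.46, 180, 180, 180].

### API

Orientations are given as a 3x3 rotation matrix whose columns are the frame's x, y, z axes.
In Python, from rig import robot gives the robot as it stands. Calls block until the motion is done:
- robot.goto(position, orientation): joint-space move of the TCP to a pose.
- robot.servo_line(position, ori=None, speed=0.15): straight line of the TCP; ori=None keeps the orientation; speed is the mean speed in m/s.
- robot.movej(angles): joint-space move.
- robot.move_gripper(opening): opening from 0.0 (shut) to 1.0 (fully open); the grip force is fixed at half the most; returns when the fingers have stopped.
- robot.dwell(seconds).
- robot.ik(position, orientation): joint angles nearest the present ones, or None.
- robot.grab_frame(name): name is "scene" or "top" or "wrist"; returns (picture, depth): 384x512x3 uint8, red, green, blue; 384x512 float32, m along the optical axis (not along the pixel's ray), 0 where there is no reading.
- robot.camera_info(name): a dict with "vfov" (degrees; the focal length in pixels is half the picture's height over the tangent of half this angle, whatever the lens; pixels are square), "cx", "cy" (the principal point, pixels), "k1" (the pictures are not rectified: a ray, as slopes to the right and down, at radius r is drawn at 1 + k1 r^2 times it, then the intrinsics apply), "view" (4x4, takes a point from world to camera coordinates); the wrist camera has in their place "T_tool_cam" (4x4, takes a point from camera to tool coordinates, whose origin is the TCP and whose axes are the flange's). Camera axes: x right, y down, z forward; pixel columns grow to the right and rows downward; lengths in m; the calibration is good to about 2 mm. A picture is of the moment at which its call begins: read the wrist's pose just before it. camera_info takes no time and is no camera call.
A pose or a line that the arm cannot do raises robot.Unreachable and nothing moves.
- robot.job_done(): hands the job in; it is judged then, once.
Readings, each from a call of its own:
- robot.read_t(): time.
- robot.read_qpos(): joint angles.
- robot.read_qvel(): joint speeds.
- robot.read_effort(): joint torques, N m.
- robot.read_position(): TCP position.
- robot.read_tcp_rot(): TCP orientation.
- robot.read_force(): force on the tool from outside, world axes, zero at the start.
- robot.read_ft_torque(): the same for the moment, N m.
- robot.read_grip_width(): opening from 0.0 (shut) to 1.0 (fully open).
- robot.read_finger_force(): force on a finger pad.
Only numpy, scipy, OpenCV 4.12 (cv2) and the standard library are available. Lean on these libraries where they do the work, as an engineer would, in place of code of your own. Each camera call takes 0.05 s, during which the arm holds its last target. There are 200 camera calls.

### The job

Take the glass blank out of the blue nest and rest it on the sloping inspection easel: press its end at the thumb notch so that the other end tips up and can be gripped, then set it down gently, same face up, lengthwise on the slope and centred across it, with its lower edge against the orange ledge. Do not drop the blank on the bench, leave the jar, the lapping tool and the white tray where they are, and let go at the end.

Things in the scene. Friction and masses are not known exactly. Their poses are not given: they have to be found in the camera images.
- blank_center (a point): Centre of the loose pale green glass blank, a plain rectangular block 90 x 50 x 16 mm, about 180 g. Axes: x along its 90 mm length, y along its 50 mm width, z up through its top face. At the start it lies level in the nest's pocket, its top 1 mm below the rim, x axis along the nest's x.
- nest: Fixed blue block, 124 (x) x 80 (y) x 45 mm high; origin: centre of its underside on the bench, z up. A thumb notch, 40 mm wide and open to the outside, cuts its -x end wall. The pocket (x from -48 to 46 mm, 52 mm wide) leaves 1 to 3 mm round the blank. Its white floor is level at z = 28 mm from the +x wall to the pivot edge, then slopes down at 30 degrees towards the notch.
- nest_press (a point): Point to press, on the top face of the blank as it lies at the start, 18 mm in from its notch end (nest x = -27, y = 0, z = 44 mm). Pressed down here by some 6 to 8 mm, against hardly any force (under 3 N), the blank rocks over onto the slope, where the resistance turns hard (stop there at about 5 N), and it stays tilted by 30 degrees when let go; pressed too little it falls back.
- nest_pivot (a point): Edge of the level floor over which the blank rocks (nest x = -2.5, z = 28 mm). Once rocked, the blank's +x end stands up out of the pocket: the end's underside about 6 mm and its top edge about 20 mm above the rim (rim at 45 mm), its two long sides clear of the rim there and free to grip across the 50 mm width.
- easel_face: Black face of the fixed inspection easel, 40 mm wide (the blank overhangs 5 mm each side), 100 mm long, tilted 30 degrees. Frame: origin on the face 52 mm above the bench, x up the slope, y level across it, z square out of the face. Two posts on a steel foot 130 x 70 x 8 mm carry it. A seated, centred blank has its centre at x = 0, y = 0, z = 8 mm in this frame, its length along x.
- easel_ledge (a point): Middle of the stop face of the orange ledge that runs along the low edge of the easel's face and stands 7 mm above it (x = -45 mm in the face's frame; this point lies on the face). The blank's lower 50 mm edge rests against it.
- jar_center (a point): Centre of a bystander: closed amber jar, 48 mm across, 100 mm high, standing loose.
- lap_center (a point): Middle of a bystander: loose dark iron lapping tool, a disc 60 mm across and 14 mm thick with a 22 mm stem, 45 mm high in all.
- tray_center (a point): Centre of a bystander: empty loose white plastic tray, 90 x 70 x 30 mm.
Things that resemble listed ones, but are neither listed nor needed, are in the scene too. What is meant by the part that bears blank_center is not pink or purple, and is the larger of those in its own colour.

How it is judged (in metres and radians):
On the way:
1. the blank is tipped up in its nest (tilted more than 20 degrees, its centre within 15 mm of the nest's middle) (angle between blank_center's own z axis and vertical above 0.36 rad and horizontal distance between blank_center and nest below 0.015 m and height (world z) of blank_center below 0.045 m), for 0.3 s.
At the end, for the whole second after the job is handed in: The blank lies at rest flat on the easel's sloping face (within 4.5 degrees), same face up, its length along the slope within 8 degrees, its lower edge within 5 mm of the ledge, centred across the face within 9 mm (x of blank_center in the frame of easel_face between -0.004 and 0.005 m and y of blank_center in the frame of easel_face between -0.009 and 0.009 m and z of blank_center in the frame of easel_face between 0.005 and 0.0105 m and angle between the z axis of blank_center and the z axis of easel_face, either way round below 0.08 rad and angle between the x axis of blank_center and the x axis of easel_face, either way round below 0.14 rad and angle between blank_center's own z axis and vertical below 1.2 rad and linear speed of blank below 0.01 m/s); the robot touches nothing.
It fails at once if the blank falls onto the bench (height (world z) of blank_center below 0.018 m).
It fails at once if the blank hits the easel hard (over 60 N) (contact force between blank and easel above 60 N).
It fails at once if the jar, lapping tool or tray is moved by more than 20 mm (distance of any of jar_center, lap_center, tray_center from where it was at the start of the episode above 0.02 m).
It also fails if it takes over 48 s, if anything falls off the work surface, if the arm or the gripper's body presses on something with over 40 N, if the wrist force passes 120 N, or if a joint passes its speed limit or range.

## Working session

There is one attempt and no reset: what is moved stays moved. The work goes in short steps, each a Python script; the robot and the scene stay as the last script left them, time stands still between calls to the robot, and variables do not carry over. Pictures are saved under pics/ and viewed, at most 10 in all, crops included, and the job is handed in when it is done.

```bash
mkdir -p pics
cat > h.py <<'E'
import numpy as np, cv2
from rig import robot
def grab(n):
    if n=="wrist":
        p=np.array(robot.read_position()); R=np.array(robot.read_tcp_rot())
    im,d=robot.grab_frame(n); ci=robot.camera_info(n)
    if n=="wrist":
        T=np.eye(4);T[:3,:3]=R;T[:3,3]=p; T=T@np.array(ci["T_tool_cam"])
    else: T=np.linalg.inv(np.array(ci["view"]))
    ci=dict(ci); ci["T"]=T
    np.savez(f"{n}.npz",im=im,d=d,T=T,v=[ci["vfov"],ci["cx"],ci["cy"],ci["k1"]])
    return im,d,ci
def rays(n,uv):
    z=np.load(f"{n}.npz"); vf,cx,cy,k=z["v"]; f=192/np.tan(np.radians(vf/2))
    uv=np.atleast_2d(uv).astype(float); q=(uv-[cx,cy])/f; s=q.copy()
    for _ in range(30): s=q/(1+k*(s**2).sum(1,keepdims=True))
    return np.c_[s,np.ones(len(s))],z
def pts(n,uv,depth=None):
    r,z=rays(n,uv); uv=np.atleast_2d(uv).astype(int)
    d=z["d"][uv[:,1],uv[:,0]] if depth is None else depth
    return (r*np.reshape(d,(-1,1)))@z["T"][:3,:3].T+z["T"][:3,3]
def onplane(n,uv,h):
    r,z=rays(n,uv); w=r@z["T"][:3,:3].T; o=z["T"][:3,3]
    return o+w*((h-o[2])/w[:,2])[:,None]
E
python3 - <<'E'
from h import *
a=grab("scene")[0];b=grab("top")[0]
cv2.imwrite("pics/s.png",cv2.resize(a[:,:,::-1],(800,600)))
cv2.imwrite("pics/t.png",cv2.resize(b[:,:,::-1],(800,600)))
for n in("scene","top"):
    z=np.load(n+".npz");print(z["T"].round(3),z["v"])
E
```

```text
[[-0.297  0.535 -0.791  1.248]
 [ 0.955  0.169 -0.245  0.312]
 [ 0.003 -0.828 -0.561  0.579]
 [ 0.     0.     0.     1.   ]] [ 4.97295779e+01  2.59499132e+02  1.90716841e+02 -1.28028530e-01]
[[ 0.018 -0.988  0.153  0.374]
 [-0.999 -0.012  0.037  0.085]
 [-0.034 -0.154 -0.988  0.938]
 [ 0.     0.     0.     1.   ]] [ 5.75887803e+01  2.55715188e+02  1.94988940e+02 -8.54124231e-02]
```

View pics/s.png

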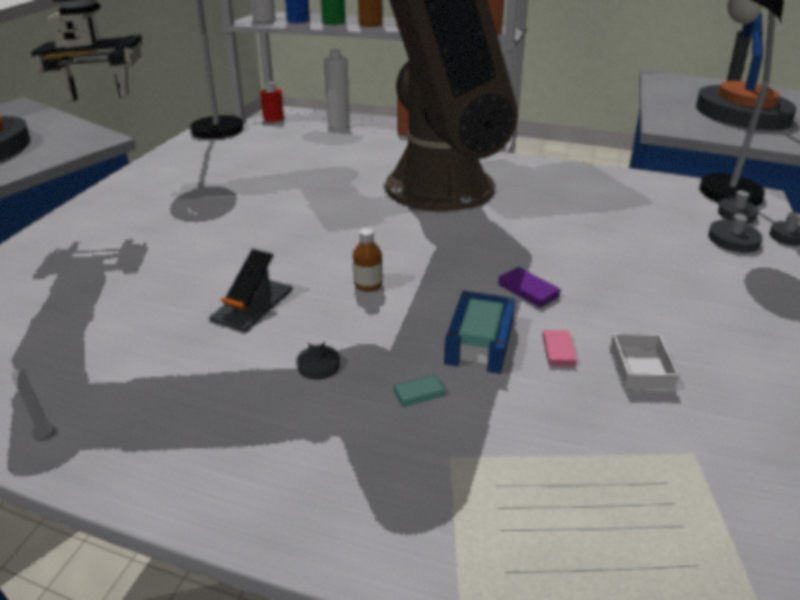

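View pics/t.png

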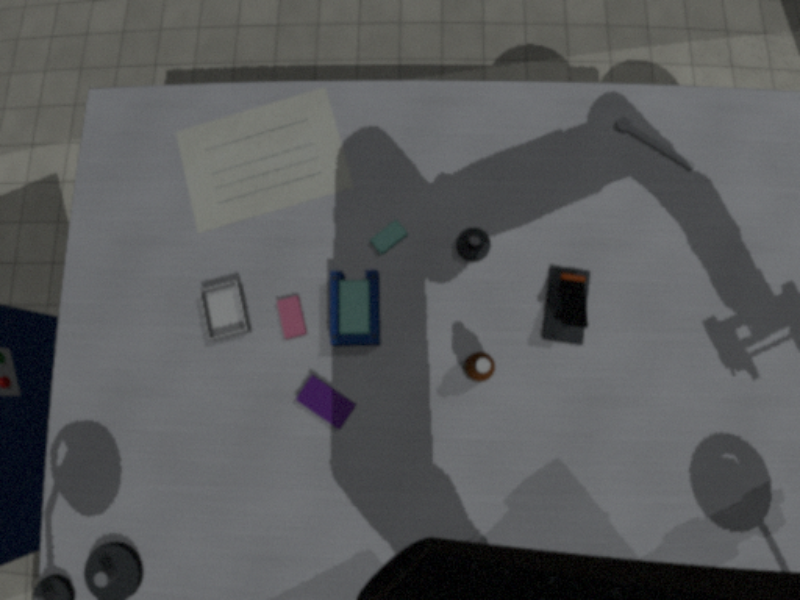

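The top view shows two green blocks. One sits in the blue nest at (355,306), and a smaller loose one lies at (388,236). There are also pink (291,316) and purple (325,400) blocks, neither of which is wanted. The block in the nest fits: it is green, the larger of the two, and in the pocket. The notch faces up in the picture. The easel is at (570,300) with its orange ledge at (573,278). I'll confirm with wrist close-ups.

Run:
```python
from h import *
k=512/800
names=["blank","easel face","ledge","jar","lap","tray"]
uv=np.array([[355,306],[571,303],[573,278],[480,366],[472,244],[226,308]])*k
for n,p in zip(names,pts("top",uv)): print(n,p.round(3))
print(np.array(robot.camera_info("wrist")["T_tool_cam"]).round(3), robot.camera_info("wrist"),np.array(robot.read_tcp_rot()).round(3))
b=pts("top",uv)[0]
# tool down, tool y along world y
R=np.array([[1,0,0],[0,-1,0],[0,0,-1.]]); R2=np.diag([-1.,1,-1])
for r in(R,R2):
    for p in ([b[0],b[1],.3],[b[0],b[1],.08]): print(robot.ik(p,r))
```

```text
blank [0.51  0.192 0.044]
easel face [ 0.517 -0.163  0.055]
ledge [ 0.563 -0.172  0.037]
jar [ 0.411 -0.008  0.101]
lap [ 0.63  -0.007 -0.002]
tray [0.509 0.427 0.003]
[[ 0.001 -0.953 -0.303  0.084]
 [ 1.     0.001  0.001 -0.   ]
 [-0.    -0.303  0.953 -0.156]
 [ 0.     0.     0.     1.   ]] {'vfov': 62.15939812659898, 'cx': 254.08385039461422, 'cy': 194.61560496294112, 'k1': -0.049928243465641606, 'T_tool_cam': array([[ 7.04596765e-04, -9.53084561e-01, -3.02703360e-01,
         8.35933443e-02],
       [ 9.99999706e-01,  5.79575060e-04,  5.02843828e-04,
        -2.46454300e-04],
       [-3.03813371e-04, -3.02703625e-01,  9.53084688e-01,
        -1.56261015e-01],
       [ 0.00000000e+00,  0.00000000e+00,  0.00000000e+00,
         1.00000000e+00]])} [[-0.918 -0.397 -0.001]
 [-0.397  0.918  0.001]
 [ 0.     0.001 -1.   ]]
[ 41.2983712    5.88348098  -9.01437768   0.         -75.10214134
  48.7016288 ]
[ 41.2983712   16.58431366 -26.61176251   0.         -46.80392383
  48.7016288 ]
[  41.2983712     5.88348098   -9.01437768    0.          -75.10214134
 -131.2983712 ]
[  41.2983712    16.58431366  -26.61176251    0.          -46.80392383
 -131.2983712 ]
```

Run:
```python
from h import *
R=np.diag([1.,-1,-1])
ims=[]
for n,p in(("easel",[.52,-.167,.23]),("nest",[.51,.192,.21])):
    robot.goto(p,R); robot.dwell(.3)
    im=grab("wrist")[0]; import os; os.rename("wrist.npz",n+".npz")
    cv2.imwrite(f"pics/{n}.png",cv2.resize(im[:,:,::-1],(800,600),interpolation=cv2.INTER_CUBIC))
print(robot.read_t(),robot.read_force())
```

```text
4.025 [ 0.58959513 -0.31091043 -0.44616239]
```

View pics/nest.png

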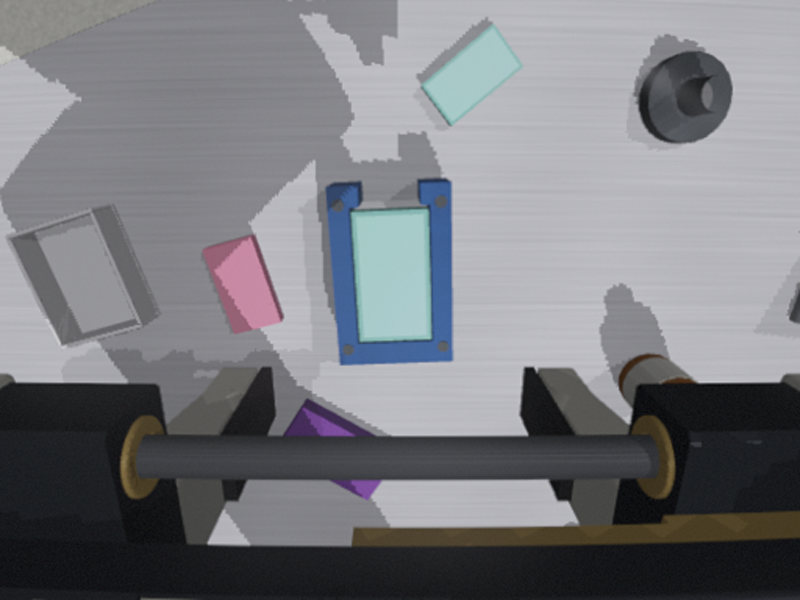

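View pics/easel.png

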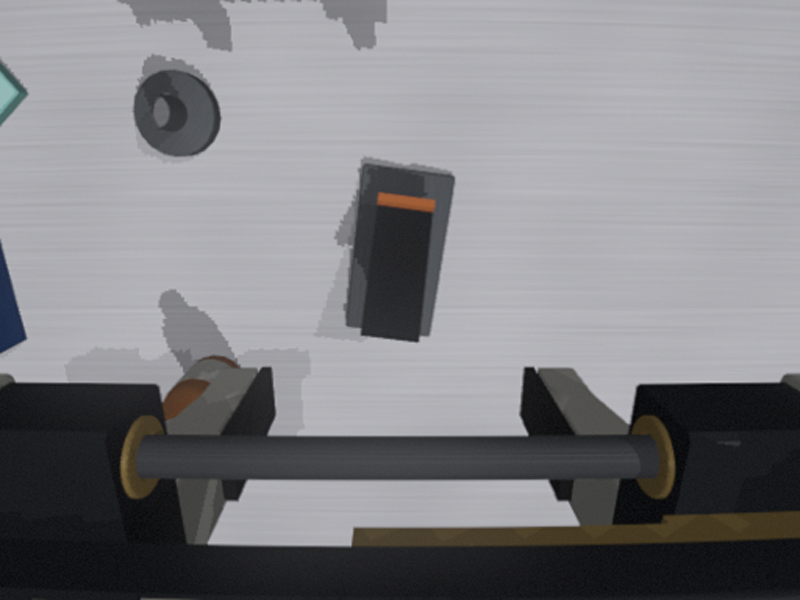

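The wrist view of the nest confirms the larger green block is in the pocket, with corners (351,211), (429,207), (432,341) and (357,342). The rim corners are (327,186), (450,180), (452,360) and (340,364), and the notch is at the top. The smaller green decoy lies outside at (470,75). In the easel view the ledge is at (378..434, 200), and the far (upper) edge of the face runs from (361,335) to (419,341).

```bash
cat > m.py <<'E'
from h import *
k=.64
def fit(model,P):
    """2D rigid fit model->P: returns R angle, t, residual"""
    M=np.array(model);c=P.mean(0);m=M.mean(0);U,_,V=np.linalg.svd((M-m).T@(P-c));R=(U@V).T
    if np.linalg.det(R)<0: R=(U@np.diag([1,-1])@V).T
    t=c-R@m; return R,t,np.linalg.norm(M@R.T+t-P,axis=1)
rim=onplane("nest",np.array([[327,186],[450,180],[452,361],[340,364]])*k,.045)[:,:2]
print("rim",fit([[-.062,-.04],[-.062,.04],[.062,.04],[.062,-.04]],rim))
bl=onplane("nest",np.array([[351,211],[429,207],[432,341],[357,342]])*k,.044)[:,:2]
print("blank",fit([[-.045,-.025],[-.045,.025],[.045,.025],[.045,-.025]],bl))
print("depth z",pts("nest",np.array([[392,275],[392,352]])*k).round(4))
# easel plane from depth
mask=np.zeros((384,512),np.uint8)
cv2.fillPoly(mask,[(np.array([[384,222],[426,226],[413,330],[368,324]])*k).astype(int)],1)
v,u=np.nonzero(mask); P=pts("easel",np.c_[u,v]); P=P[abs(P[:,2]-np.median(P[:,2]))<.04]
c=P.mean(0);n=np.linalg.svd(P-c)[2][2];n*=np.sign(n[2]);print("plane",c,n,"tilt",np.degrees(np.arccos(n[2])),np.std((P-c)@n))
x=np.array([0,0,1])-n*n[2];x/=np.linalg.norm(x);print("yaw of -x",np.degrees(np.arctan2(-x[1],-x[0])))
r,z=rays("easel",np.array([[377,207],[433,211],[420,341],[361,335]])*k)
w=r@z["T"][:3,:3].T;o=z["T"][:3,3];C=o+w*(((c-o)@n)/(w@n))[:,None];print(C.round(4))
y=np.cross(n,x)
def loc(p):return np.c_[(p-c)@x,(p-c)@y]
L=loc(C);print(L.round(4))
print("orig z=.052 ->",c+x*(.052-c[2])/x[2])
e=C[2:].mean(0)-C[:2].mean(0);print("edge yaw",np.degrees(np.arctan2(-e[1],-e[0])))
E
python3 m.py
```

```text
rim (array([[-0.99929643,  0.03750522],
       [-0.03750522, -0.99929643]]), array([0.50786481, 0.19375023]), array([0.00126894, 0.00113968, 0.00050836, 0.00072718]))
blank (array([[-0.99954358,  0.03020983],
       [-0.03020983, -0.99954358]]), array([0.50741719, 0.1937981 ]), array([0.00028015, 0.00127436, 0.00164645, 0.00121523]))
depth z [[0.5093 0.194  0.0434]
 [0.4539 0.1942 0.0443]]
plane [ 0.51612292 -0.16809405  0.0530196 ] [ 0.49588377 -0.06786836  0.86573273] tilt 30.03352044980054 0.0007396442889393577
yaw of -x -7.793278379151622
[[ 0.5599 -0.1539  0.029 ]
 [ 0.5569 -0.1939  0.0276]
 [ 0.4761 -0.1836  0.0748]
 [ 0.4806 -0.144   0.0753]]
[[-0.0479 -0.02  ]
 [-0.0508  0.02  ]
 [ 0.0434  0.0208]
 [ 0.0444 -0.0191]]
orig z=.052 -> [ 0.51787024 -0.1683332   0.052     ]
edge yaw -7.188453220245663
```

```bash
cat >> h.py <<'E'
def Rz(d): a=np.radians(d); return np.array([[np.cos(a),-np.sin(a),0],[np.sin(a),np.cos(a),0],[0,0,1]])
D=np.diag([1.,-1,-1])
NO=np.array([.5077,.1938,0]); NY=2.0
EO=np.array([.5178,-.1683,.052]); EY=-7.5
def nest(x,y,z): return NO+Rz(NY)@np.array([-x,-y,z])
E
python3 - <<'E'
from h import *
R=Rz(NY)@D
robot.move_gripper(0.0)
robot.goto(nest(-.027,0,.065),R)
robot.servo_line(nest(-.027,0,.048),R,.05); robot.dwell(.2)
f0=np.array(robot.read_force())
z=.045
while z>.032:
    robot.servo_line(nest(-.027,0,z),R,.02)
    f=(np.array(robot.read_force())-f0)[2]; print(round(z,4),round(np.array(robot.read_position())[2],4),round(f,2))
    if f>4: break
    z-=.001 if z>.0385 else .0005
robot.dwell(.2);print((np.array(robot.read_force())-f0).round(2))
robot.servo_line(nest(-.027,0,.10),R,.1)
robot.dwell(.1); im=grab("wrist")[0]
cv2.imwrite("pics/tip.png",cv2.resize(im[80:300,120:400][:,:,::-1],(760,597),interpolation=cv2.INTER_CUBIC))
print(robot.read_t())
E
```

```text
0.045 0.0448 0.48
0.044 0.0439 0.44
0.043 0.0429 1.03
0.042 0.0419 0.53
0.041 0.041 1.33
0.04 0.0402 1.53
0.039 0.0394 4.03
[4.93 0.79 4.14]
9.6917
```

View pics/tip.png

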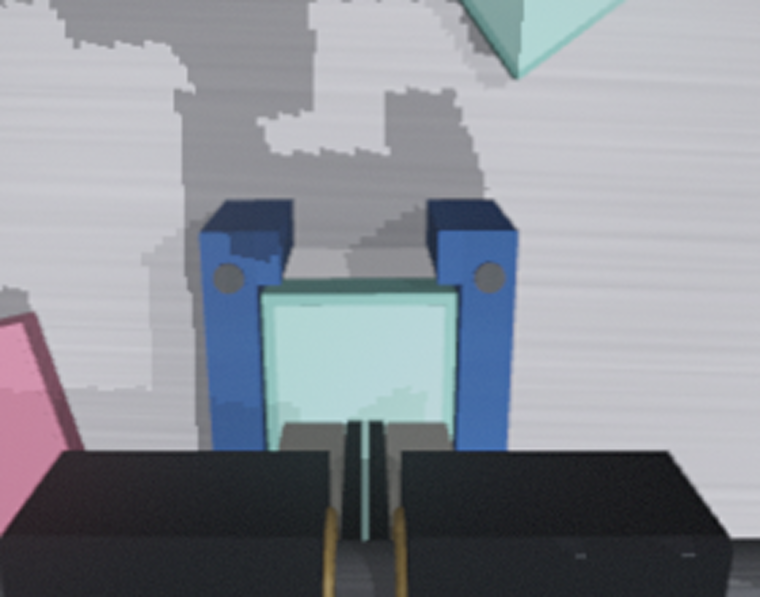

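The crop shows the fingers hiding part of the blank, so the tilt isn't obvious. I'll measure it from the depth.

```bash
cat > tilt.py <<'E'
from h import *
def tilt(n,poly):
    m=np.zeros((384,512),np.uint8);cv2.fillPoly(m,[np.array(poly).astype(int)],1)
    v,u=np.nonzero(m);P=pts(n,np.c_[u,v]);P=P[np.isfinite(P).all(1)]
    for _ in range(3):
        c=np.median(P,0) if _==0 else P.mean(0);N=np.linalg.svd(P-c)[2][2];N*=np.sign(N[2]);e=abs((P-c)@N);P=P[e<max(.002,2*e.std())]
    return c,N,np.degrees(np.arccos(N[2])),np.degrees(np.arctan2(N[1],N[0]))
E
python3 - <<'E'
from tilt import *
s=280/760
print(tilt("wrist",np.array([[275,305],[448,305],[440,410],[285,410]])*s+[120,80]))
E
```

```text
(array([0.53575498, 0.19431087, 0.04226438]), array([-1.01016490e-03, -1.34567385e-04,  9.99999481e-01]), np.float64(0.058389483870562406), np.float64(-172.41211482900505))
```

Depth shows the blank flat again, so 4.6 mm of press was too little and it fell back. I'll press again, deeper.

Run:
```python
from h import *
R=Rz(NY)@D
robot.servo_line(nest(-.027,0,.050),R,.15); robot.dwell(.2)
f0=np.array(robot.read_force())
for z in [.045,.042,.040]+list(np.arange(.039,.0325,-.0005)):
    robot.servo_line(nest(-.027,0,z),R,.02);robot.dwell(.05)
    f=np.array(robot.read_force())-f0; print(round(z,4),np.array(robot.read_position()).round(4),f.round(1))
    if f[2]>8: break
robot.servo_line(nest(-.027,0,.060),R,.05)
robot.servo_line(nest(.04,0,.20),R,.25)
robot.dwell(.1); im=grab("wrist")[0]
cv2.imwrite("pics/tip2.png",cv2.resize(im[60:300,120:400][:,:,::-1],(700,600),interpolation=cv2.INTER_CUBIC))
print(robot.read_t())
```

```text
0.045 [0.5346 0.1947 0.045 ] [-0.7 -0.2  1.6]
0.042 [0.5345 0.1946 0.0418] [-0.8  0.1  0.5]
0.04 [0.5346 0.1947 0.0399] [0.  0.4 0.1]
0.039 [0.5347 0.1947 0.039 ] [-1.  -0.2  0.5]
0.0385 [0.5347 0.1947 0.0385] [ 0.1 -0.1  0.4]
0.038 [0.5347 0.1948 0.0381] [-0.7  0.2  2.2]
0.0375 [0.5349 0.1948 0.0378] [-0.8 -0.4  5. ]
0.037 [0.535  0.1949 0.0375] [-0.3 -0.3  8.7]
14.5
```

View pics/tip2.png

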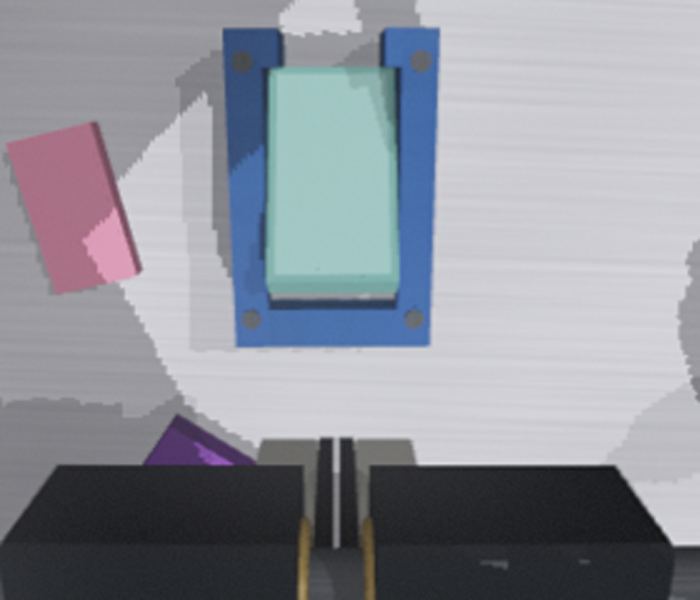

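The blank now stands tipped up. The upper edge of its top face is at crop y≈275, x 272–398, with the end face below it, and the sides are clear. I'll fit its pose.

Run:
```python
from tilt import *
s=.4
c,N,a,y=tilt("wrist",np.array([[278,85],[375,85],[388,262],[278,262]])*s+[120,60])
print(c,N,a,y)
r,z=rays("wrist",np.array([[271,70],[396,70],[398,277],[269,277]])*s+[120,60])
w=r@z["T"][:3,:3].T;o=z["T"][:3,3];C=o+w*(((c-o)@N)/(w@N))[:,None];print(C.round(4))
m=C.mean(0)-N*.008;print("centre",m, "lengths",[np.linalg.norm(C[i]-C[(i+1)%4]).round(4) for i in range(4)])
x=C[2:].mean(0)-C[:2].mean(0);x/=np.linalg.norm(x);print("-x yaw",np.degrees(np.arctan2(-x[1],-x[0])))
e=C[2:].mean(0);print("end top mid",e,"end bottom",e-N*.016, "nest x of end", (e-NO)@Rz(NY)[:,0]*-1, "y off",(m-NO)@Rz(NY)[:,1])
```

```text
[0.51584643 0.19494418 0.04533883] [-0.1063291   0.99424805  0.01284279] 89.26414190550922 96.10425228541216
[[0.5496 0.1946 0.3531]
 [0.5496 0.1945 0.3557]
 [0.5499 0.1946 0.3558]
 [0.5494 0.1945 0.3536]]
centre [0.55047376 0.18660813 0.35446098] lengths [np.float64(0.0026), np.float64(0.0003), np.float64(0.0023), np.float64(0.0005)]
-x yaw 169.6972311558353
end top mid [0.54962981 0.1945609  0.35471306] end bottom [0.55133107 0.17865293 0.35450758] nest x of end -0.04193082106069684 y off -0.008680270298052675
```

```bash
sed -i 's/P=P\[np.isfinite(P).all(1)\]/P=P[(P[:,2]<.1)]/; s/e<max(.002,2\*e.std())/e<max(.002,2*np.median(e))/' tilt.py
python3 - <<'E'
from tilt import *
s=.4
c,N,a,y=tilt("wrist",np.array([[278,85],[375,85],[388,262],[278,262]])*s+[120,60])
print(c,N,a,y)
r,z=rays("wrist",np.array([[271,70],[396,70],[398,277],[269,277]])*s+[120,60])
w=r@z["T"][:3,:3].T;o=z["T"][:3,3];C=o+w*(((c-o)@N)/(w@N))[:,None];print(C.round(4))
m=C.mean(0)-N*.008;print("centre",m, "lengths",[np.linalg.norm(C[i]-C[(i+1)%4]).round(4) for i in range(4)])
x=C[2:].mean(0)-C[:2].mean(0);x/=np.linalg.norm(x);print("-x yaw",np.degrees(np.arctan2(-x[1],-x[0])))
e=C[2:].mean(0);print("end top mid",e,"end bottom",e-N*.016, "nest x of end", (e-NO)@Rz(NY)[:,0]*-1, "y off",(m-NO)@Rz(NY)[:,1])
E
```

```text
[0.51510154 0.19497761 0.04156896] [0.50044283 0.01926983 0.86555511] 30.05384798611852 2.2051166138685065
[[0.553  0.2198 0.0191]
 [0.5547 0.1697 0.0192]
 [0.4798 0.1679 0.0626]
 [0.4781 0.2164 0.0625]]
centre [0.51240792 0.19328086 0.03392149] lengths [np.float64(0.0502), np.float64(0.0866), np.float64(0.0486), np.float64(0.0866)]
-x yaw 1.99950466430323
end top mid [0.47896051 0.19212753 0.06252827] end bottom [0.47095343 0.19181921 0.04867939] nest x of end 0.028780350434935032 y off -0.0006831273965628137
```

The blank is tipped 30.05° at yaw 2°. I'll grip the raised end from straight above, with the fingertips just over the rim.

Run:
```python
from tilt import *
R=Rz(NY)@D
robot.move_gripper(1.0)
robot.servo_line(nest(.026,0,.10),R,.2)
robot.servo_line(nest(.026,0,.048),R,.08); robot.dwell(.1)
f0=np.array(robot.read_force())
robot.move_gripper(0.0)
print(robot.read_position(),robot.read_grip_width()*88,robot.read_finger_force(),(np.array(robot.read_force())-f0).round(1))
robot.servo_line(nest(.026,0,.07),R,.04)
robot.servo_line(nest(.026,0,.18),R,.12)
robot.dwell(.2)
print(robot.read_grip_width()*88,robot.read_finger_force(),(np.array(robot.read_force())-f0).round(2),robot.read_t())
im=grab("wrist")[0]
cv2.imwrite("pics/held.png",cv2.resize(im[:,:,::-1],(640,480)))
```

```text
[0.48172648 0.19296881 0.04803982] 49.71476056975228 29.983713626861572 [-0.2 -0.2  0.1]
49.76019149624083 29.98429834842682 [-0.23  0.24 -2.51] 20.1667
```

View pics/held.png

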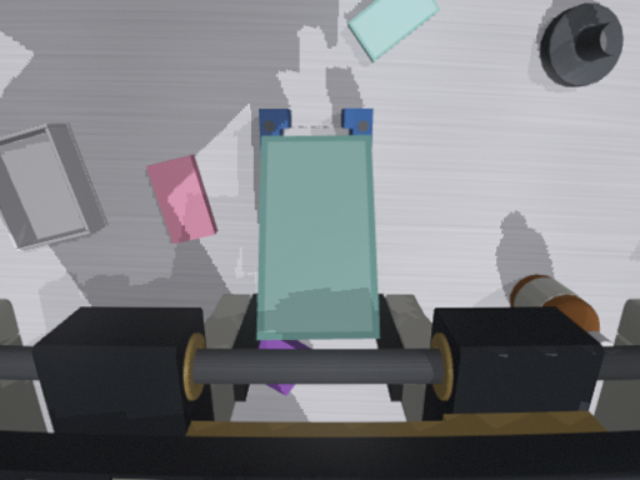

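The blank is held by its raised end, with top-face corners (262,137), (372,137), (379,337) and (257,337). I'll compute its pose relative to the tool.

```bash
sed -i 's/P\[:,2\]<.1)/abs(P[:,2]-np.median(P[:,2]))<.06)/' tilt.py
python3 - <<'E'
from tilt import *
s=.8
c,N,a,y=tilt("wrist",np.array([[270,147],[364,147],[368,285],[266,285]])*s)
print(a,y)
r,z=rays("wrist",np.array([[262,136],[372,136],[380,338],[257,338]])*s)
w=r@z["T"][:3,:3].T;o=z["T"][:3,3];C=o+w*(((c-o)@N)/(w@N))[:,None]
m=C.mean(0)-N*.008;print("lengths",[np.linalg.norm(C[i]-C[(i+1)%4]).round(4) for i in range(4)])
x=C[2:].mean(0)-C[:2].mean(0);x/=np.linalg.norm(x);print("-x yaw",np.degrees(np.arctan2(-x[1],-x[0])))
t=np.array(robot.read_position());print("TCP-centre in yaw frame",(Rz(NY).T@(t-m)).round(4), "predicted -x: ",-.0322,.013)
E
```

```text
30.26277822920188 2.234775604854995
lengths [np.float64(0.0499), np.float64(0.0891), np.float64(0.0498), np.float64(0.0891)]
-x yaw 2.4799940355676555
TCP-centre in yaw frame [-0.0309  0.0007  0.0144] predicted -x:  -0.0322 0.013
```

```bash
cat > place.py <<'E'
from tilt import *
EO=np.array([.5205,-.1687,.052]); Q=Rz(EY); R=Q@D
c,s=np.cos(np.pi/6),np.sin(np.pi/6)
ux=Q@np.array([-c,0,s]); uz=Q@np.array([s,0,c])
off=Q@np.array([-.0320,0.0003,.0135])
def tcp(x,z): return EO+ux*x+uz*(.008+z)+off
E
python3 - <<'E'
from place import *
robot.goto(tcp(.005,.10),R)
robot.servo_line(tcp(.005,.015),R,.12); robot.dwell(.3)
f0=np.array(robot.read_force())
z=.012;x=.005
def f():
    robot.dwell(.04); d=np.array(robot.read_force())-f0; return d@ux,d@uz
while z>-.006:
    robot.servo_line(tcp(x,z),R,.02); a=f()
    if a[1]>2.5 or abs(a[0])>4: break
    z-=.001
print("contact z",z,np.round(a,1),robot.read_t())
z+=.0004
while x>-.008:
    robot.servo_line(tcp(x,z),R,.015); a=f(); print(round(x,4),np.round(a,1))
    if a[0]>5 or a[1]>8: break
    x-=.001
print(robot.read_t())
im=grab("wrist")[0]
cv2.imwrite("pics/place.png",cv2.resize(im[:,:,::-1],(640,480)))
E
```

```text
contact z -0.0010000000000000035 [2.1 4.5] 26.8833
0.005 [0.9 5.3]
0.004 [3.2 6.8]
0.003 [4.1 6.6]
0.002 [3.8 7.8]
0.001 [4.4 7. ]
0.0 [3.8 6.4]
-0.001 [2.7 6.7]
-0.002 [7.5 9.4]
29.2167
```

View pics/place.png

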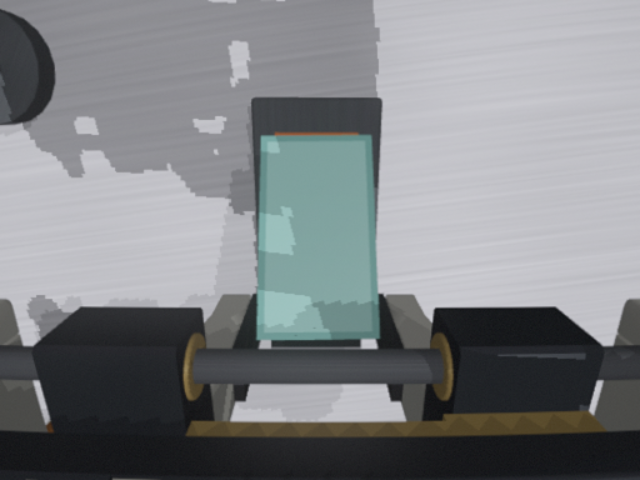

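The blank lies on the slope against the orange ledge. The ledge spans 275–358 and the blank 261–372, so it is centred at about 316. Next I'll release, retract and check.

Run:
```python
from place import *
robot.move_gripper(1.0); robot.dwell(.2)
p=np.array(robot.read_position())
robot.servo_line(p+[0,0,.12],R,.12); robot.dwell(.2)
im=grab("wrist")[0]
cv2.imwrite("pics/end.png",cv2.resize(im[60:300,120:400][:,:,::-1],(700,600),interpolation=cv2.INTER_CUBIC))
print(robot.read_t(),robot.read_grip_width(),robot.read_force())
```

```text
31.6917 0.9964408153925178 [-0.31925718 -0.23445492  0.17460835]
```

View pics/end.png

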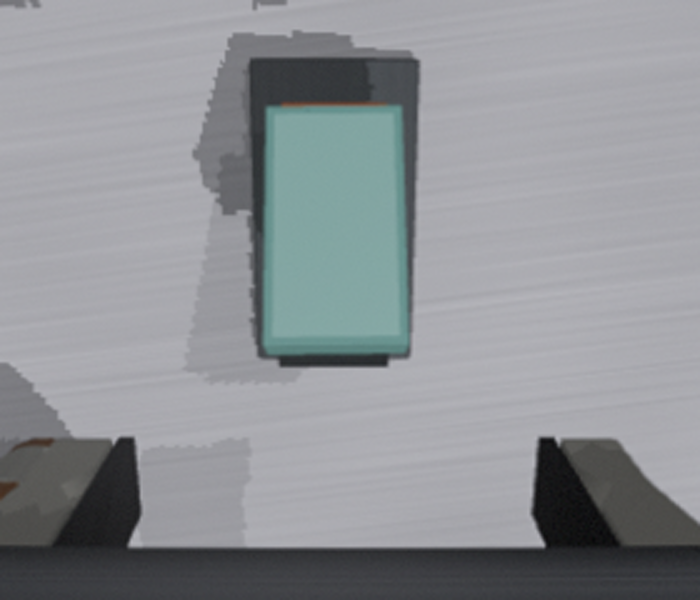

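Run:
```python
from place import *
s=.4
c,N,a,y=tilt("wrist",np.array([[280,120],[390,120],[396,325],[275,325]])*s+[120,60])
r,z=rays("wrist",np.array([[266,106],[402,106],[408,344],[264,344]])*s+[120,60])
w=r@z["T"][:3,:3].T;o=z["T"][:3,3];C=o+w*(((c-o)@N)/(w@N))[:,None]
m=C.mean(0)-N*.008;e=m-EO;uy=np.cross(uz,ux);x=C[2:].mean(0)-C[:2].mean(0)
print("tilt",a,y,"yaw",np.degrees(np.arctan2(-x[1],-x[0])),"face frame",e@ux,e@uy,e@uz,"len",np.linalg.norm(x))
```

```text
tilt 30.047989733115063 -7.502761276528415 yaw -6.951181353669741 face frame -0.0007642380683980056 0.00047933961565792743 0.006714488723181498 len 0.0896604954919174
```

The final picture shows the blank flat on the face (tilt 30.05°), about 1 mm from the seated position and centred. The fingers are open and clear.

```bash
python3 -c "
from rig import robot
print(robot.job_done())"
```

```text
the job is handed in; nothing more can be done
None
```

The glass blank is resting on the easel against the orange ledge, same face up, centred and released, and the job is handed in; no verdict came back, but my last measurement put it within about 1.5 mm of the seated position.

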